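# Load the cassette and pin the clamshell test jig shut

## Robot

A 6-joint arm with a two-finger parallel gripper is mounted at the origin on the work surface. World frame = base frame: x ahead of the robot, y to its left, z up, the work surface at z = 0. Lengths are in mm, angles in degrees, forces in N, time in s.
With the tool pointing down it reaches from about 350 to 775 mm from the base axis. Payload 7.3 kg.
Tool frame: the origin (TCP) lies at the very end of the fingers, on their centre line; the grasp point (between the pads) lies 19 mm behind it (bot.grip_depth is the distance from the TCP to the grasp point, in mm); z points along the fingers, y is the direction in which the jaws open and shut (so a half turn about z gives the same grasp; the last joint's range is limited). The gripper opens to 92 mm and grips with 3 to 60 N. Pads are 19 mm wide; open, the fingers measure 130 mm over their backs; the gripper's body (75 mm by 190 mm) begins 47 mm behind the grasp point.
Start: joints at [64.916, 19.595, 87.324, -0, 73.075, -8.365], TCP at [151.015, 502.831, 226.741] pointing down, gripper open.
Joint ranges: [-145.02, 145.02], [-44.19, 115.74], [2.07, 154.8], [-57.11, 237.11], [16.16, 152.29], [-177.93, 177.93]. Speed limits (degrees/s): [147.25, 147.25, 180, 180, 180, 180].

## Interface

Orientations are given as [roll, pitch, yaw] about the fixed x, y, z axes, in that order (R = Rz(yaw) Ry(pitch) Rx(roll)).
In Python, from station import bot gives the robot as it stands. The module is installed in compiled form; this text tells all that it offers.
- The arm moves only by the tool arm_command, never from a script. Its arguments are lists of equal length, an entry for each row: "offset": the shift along the tool's x, y, z in mm, a list of three; "turn": the turn about the tool's z in degrees. In form: {"offset": [[tx, ty, tz], ...], "turn": [turn, ...]}. A call has 1 to 5 rows; each row shifts and turns the commanded pose from where the row before left it, along the tool's axes as they then stand; what a row does not reach is not made up. A row lasts 1/8 s, in which the tool goes at most 62.5 mm and 10.7 degrees, less where a joint would pass 70% of its speed; a pose out of reach is approached as far as the arm can. A call is refused whole if a number of a shift passes 62.5 or a number of a turn 10.7, either way. A call with a gripper value outside its range is refused whole. "hand" is the opening in per cent of the stroke, from 0 (shut) to 100 (fully open), set as the call begins (left out, the last holds). The fingers move at their own pace and stop on an object; the grip force is fixed at half the most. Time passes only in rows, so rows that do not move let the fingers close. It gives the time, the measured TCP pose, the force and the opening at its end, in the units of the state.
- bot.get_obs(): the state, without advancing time (a new reading comes with each control period).
- bot.capture(name): name is "side" or "top"; returns (picture, depth): 400x640x3 uint8, blue, green, red; 400x640 float32, mm along the optical axis (not along the pixel's ray), 0 where there is no reading.
- bot.get_calibration(name): a dict with "fx", "fy", "cx", "cy" (pixels), "pose" (4x4, takes a point from camera to world coordinates). Camera axes: x right, y down, z forward; pixel columns grow to the right and rows downward; lengths in mm; the calibration is good to about 2 mm. A picture is of the moment at which its call begins. get_calibration takes no time and is no camera call.
- bot.close_job(): hands the job in, once; it reports no verdict.
The state is a dict: "clock": time; "joint_positions": joint angles; "qd": joint speeds; "joint_torque": joint torques, N m; "eef_pos": TCP position; "eef_rot": TCP orientation; "contact_force": force on the tool from outside, world axes, zero at the start; "moment": the same for the moment, N m; "opening": finger opening in mm.
Only numpy, scipy, OpenCV 4.12 (cv2) and the standard library are available. Lean on these libraries where they do the work, as an engineer would, in place of code of your own. Each camera call takes 0.05 s, during which the arm holds its last target.

## Task

Lay the grey tabbed cassette flat in the pocket of the jig's lower half, its tab in the notch, and swing the jig's hinged upper half over onto it. Then take the steel locking pin from its stand, put it through the holes of both halves from above, and press down on the pin until its collar pushes the upper half fully shut against the springs. Finish while still holding or touching the pin and pressing it down, so that the jig stays fully shut; do not knock over or shove the bottle, the beaker or the wrench.

Things in the scene. Friction and masses are not known exactly. Their poses are not given: they have to be found in the camera images.
- jig: Lower half of an aluminium clamshell jig, bolted to the bench. Origin: centre of its body's underside, on the bench. Body 110 (x) x 90 (y) x 40 mm high, on a thin foot plate 150 x 130 x 6 mm. The cassette's pocket is in its top, the hinge on its +y side, and on its -y side a lug (44 mm wide in x, 40 mm high, y = -45 to -88 mm) with the vertical pin hole.
- jig_seat (a point): On the pocket's floor, where the middle of the cassette's main block belongs; jig point (-6, 0, 30) mm, axes as the jig's. Pocket 67 (x) x 41 (y) mm, 10 mm deep below the jig's top, with a notch 20 mm wide, 13 mm long in the middle of its +x end: the tab must point along +x. 3.5 mm of play round the cassette.
- jig_hole (a point): Centre of the mouth of the pin hole in the lower half's lug, jig point (0, -70, 40) mm. Hole 13 mm across, 32 mm deep, vertical, chamfered.
- jig_hinge (a point): Middle of the hinge axis, jig point (0, 50, 40) mm; the axis runs along the jig's x. The upper half: a frame 110 mm wide (x) and 31 mm thick, hollow below to clear the cassette, from 5 to 95 mm from the axis, then a lip 44 mm wide and 10 mm thick from 95 to 138 mm with the pin hole. Shut, the lip lies on the lug.
- lid (a joint): Angle of the upper half (rad): 0 = fully shut; about 2.4 at the start, tipped back over the jig's +y side on its stop at 2.4. Free hinge, 0.3 kg: its free end lifted along its arc and over, to below 1.3, it falls shut in a second or two, onto two spring plungers that keep it 0.06 open (7 mm at the pin hole). From there fully shut takes about 7 N at the pin hole; let go, it springs up.
- lid_hole (a point): On the upper half: centre of the outer mouth of its pin hole, 120 mm from the hinge axis. Hole 14 mm across, 10 mm deep, chamfered. Fully shut, it lies 10 mm above jig_hole. Its z axis is the upper half's outward normal (up when shut).
- lid_edge (a point): On the upper half: middle of the free end of its lip, 138 mm from the hinge axis, half-way through the 10 mm thickness.
- cassette_mid (a point): Centre, half-way up, of the main block of the loose grey plastic cassette, 60 (x) x 34 (y) x 34 mm high, about 90 g, lying on the bench. A tab 14 mm wide, as high as the block, sticks out 12 mm from the middle of its +x end. Seated, its upper 24 mm stand above the pocket's rim: grip across the 34 mm width with the fingertips 12 mm or more above its underside.
- cassette_tab (a point): Middle of the outer end face of the cassette's tab, 42 mm from cassette_mid along the cassette's +x.
- pin_grip (a point): Centre, half-way up, of the grip of the loose steel locking pin, upright, about 80 g, 82 mm long. From the top: grip 16 mm across, 42 mm high; collar 24 mm across, 4 mm thick; shank 10 mm across, 36 mm long, tapered end. This point is 61 mm above the pin's lower end. At the start the pin stands in its stand, its collar on the stand's top, 45 mm above the bench.
- pin_collar (a point): On the pin's axis at the underside of its collar, 25 mm below pin_grip; it ends on lid_hole.
- stand: White plastic block 52 x 52 x 45 mm high, fixed to the bench, with a hole in its top in which the pin waits. Origin: centre of its underside.
- bottle: Bystander: closed white bottle, 60 mm across, 120 mm high, loose. Origin: centre of its underside.
- beaker: Bystander: open glass beaker, 70 mm across, 80 mm high, loose. Origin: centre of its underside.
- wrench: Bystander: small wrench, 150 mm long, lying on the bench, loose.

How it is judged (in metres and radians):
On the way, in this order (a step that is already met when the one before it is completed fails the run):
1. the cassette lies seated in the lower half's pocket, its tab in the notch (horizontal distance between cassette_mid and jig_seat below 0.006 m and z of cassette_mid in the frame of jig_seat below 0.02 m and x of cassette_tab in the frame of jig_seat above 0.036 m and angle between cassette_mid's own z axis and vertical below 0.06 rad), for 0.2 s.
2. the upper half has been swung over onto the lower half (value of joint lid below 0.1 rad), for 0.2 s.
3. the pin stands in the holes of both halves (horizontal distance between pin_collar and jig_hole below 0.006 m and z of pin_collar in the frame of jig_hole below 0.025 m and value of joint lid below 0.1 rad and angle between pin_grip's own z axis and vertical below 0.12 rad), for 0.1 s.
At the end, for the whole second after the job is handed in: Cassette in the pocket (within 6 mm, under 3 mm off the floor), tab in the notch; upper half below 0.015 rad; pin upright (0.12 rad) through both halves, centred within 5 mm, collar within 4 mm of the shut lip; fingers on the pin, pin pressing the upper half with over 3 N (value of joint lid below 0.015 rad and contact force between pin and lid above 3 N and contact force between the fingers and pin above 1 N and horizontal distance between pin_collar and jig_hole below 0.005 m and z of pin_collar in the frame of jig_hole below 0.014 m and angle between pin_grip's own z axis and vertical below 0.12 rad and horizontal distance between cassette_mid and jig_seat below 0.006 m and z of cassette_mid in the frame of jig_seat below 0.02 m and x of cassette_tab in the frame of jig_seat above 0.036 m); the arm keeps its last pose, push and grip.
It fails at once if a bystander is shoved or knocked over (distance of any of bottle, beaker, wrench from where it was at the start of the episode above 0.03 m or angle between any of bottle, beaker's own z axis and vertical above 0.5 rad).
It also fails if it takes over 67 s, if anything falls off the work surface, if the arm or the gripper's body presses on something with over 40 N, if the wrist force passes 120 N, or if a joint passes its speed limit or range.

## Working session

There is one attempt and no reset: what is moved stays moved. The work goes in short steps, Python scripts to look and compute and a tool call to move; the robot and the scene stay as the last step left them, time stands still between calls to the robot, and variables do not carry over. Pictures are saved under pics/ and viewed, and the job is handed in when it is done.

Besides the shell and the picture viewer there is one more tool, called after "Request:" as name(argument=value, ...), one argument or row to a line, values as JSON. arm_command: Moves the arm, as the interface text tells. Its arguments: {"type":"object","properties":{"offset":{"type":"array"},"turn":{"type":"array"},"hand":{"type":"number"}},"required":["offset","turn"]}

```bash
mkdir -p pics
cat > h.py <<'E'
import numpy as np, cv2
from station import bot
def snap(cam,tag):
    im,d=bot.capture(cam); cv2.imwrite(f'pics/{tag}.png',im); np.save(f'pics/{tag}.npy',d); return im,d
def world(cam,d,u,v,z=None):
    c=bot.get_calibration(cam);P=np.array(c['pose']);r=np.array([(u-c['cx'])/c['fx'],(v-c['cy'])/c['fy'],1.])
    if z is None: p=r*d[int(v),int(u)]; return P[:3,:3]@p+P[:3,3]
    w=P[:3,:3]@r; return P[:3,3]+w*(z-P[2,3])/w[2]
def cloud(cam,d):
    c=bot.get_calibration(cam);P=np.array(c['pose']);v,u=np.mgrid[:d.shape[0],:d.shape[1]]
    p=np.stack([(u-c['cx'])/c['fx']*d,(v-c['cy'])/c['fy']*d,d],-1); return p@P[:3,:3].T+P[:3,3]
E
python3 - <<'E'
from h import *
print(bot.get_obs())
for c in('top','side'):
    snap(c,c+'0'); print(np.round(bot.get_calibration(c)['pose'],3),bot.get_calibration(c)['fx'])
E
```

```text
{'clock': 0.0, 'joint_positions': array([ 6.49162800e+01,  1.96353701e+01,  8.73767273e+01, -5.71901765e-04,
        7.30754844e+01, -8.36445700e+00]), 'qd': array([ 0.16039435,  0.13421388, -0.08845473,  0.02442408,  0.14473403,
       -0.04973127]), 'joint_torque': array([-9.04145622e-05, -4.31248248e+01, -2.44221747e+01,  7.16794655e-02,
        5.61040943e-02, -1.67104563e-04]), 'eef_pos': array([150.83356772, 502.43962801, 226.05769538]), 'eef_rot': array([-1.79913270e+02, -1.21993981e-02,  1.63280895e+02]), 'contact_force': array([ 0.38524987, -0.83465975, -0.44387071]), 'moment': array([ 0.00220328, -0.00524444,  0.01214159]), 'opening': 91.55198107413165}
[[-1.400000e-02 -9.960000e-01  8.600000e-02  4.404990e+02]
 [-1.000000e+00  1.500000e-02  1.200000e-02 -1.010000e-01]
 [-1.300000e-02 -8.600000e-02 -9.960000e-01  1.522776e+03]
 [ 0.000000e+00  0.000000e+00  0.000000e+00  1.000000e+00]] 417.53095320752413
[[ 9.950000e-01 -5.300000e-02  8.800000e-02  4.543730e+02]
 [-1.020000e-01 -5.190000e-01  8.480000e-01 -1.104014e+03]
 [ 1.000000e-03 -8.530000e-01 -5.220000e-01  7.703870e+02]
 [ 0.000000e+00  0.000000e+00  0.000000e+00  1.000000e+00]] 389.7402097530969
```

View pics/top0.png

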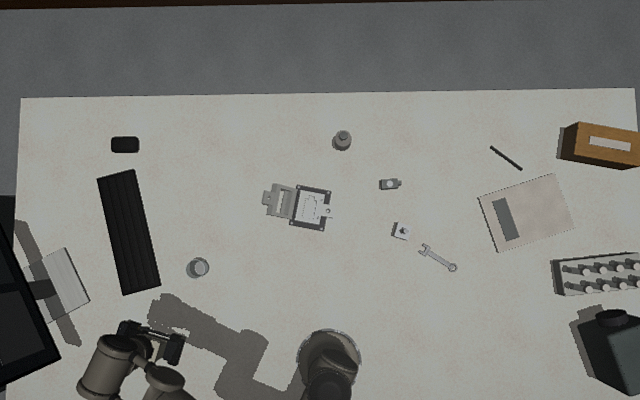

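View pics/side0.png

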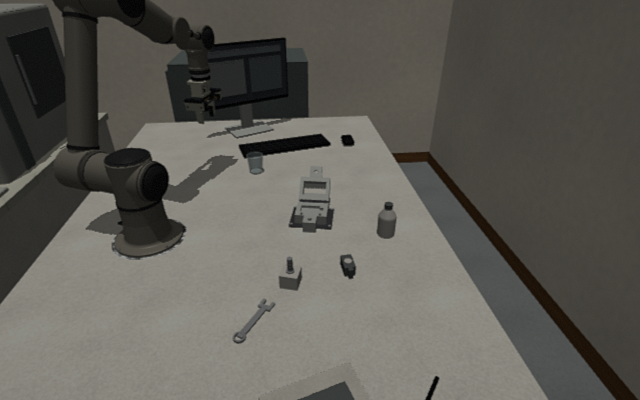

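The top view shows the jig at about (310,207) with the lid tipped left, the cassette at (390,184), the stand and pin at (400,230), the wrench at (438,258), the bottle at (342,140) and the beaker at (198,268). I'll enlarge the parts that matter.

Run:
```python
from h import *
im=cv2.imread('pics/top0.png')
cv2.imwrite('pics/c1.png',cv2.resize(im[170:245,255:345],None,fx=8,fy=8,interpolation=cv2.INTER_CUBIC))
cv2.imwrite('pics/c2.png',cv2.resize(im[170:250,370:430],None,fx=7,fy=7,interpolation=cv2.INTER_CUBIC))
im=cv2.imread('pics/side0.png')
cv2.imwrite('pics/c3.png',cv2.resize(im[160:300,270:370],None,fx=5,fy=4.2,interpolation=cv2.INTER_CUBIC))
```

```text
(no output)
```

View pics/c1.png

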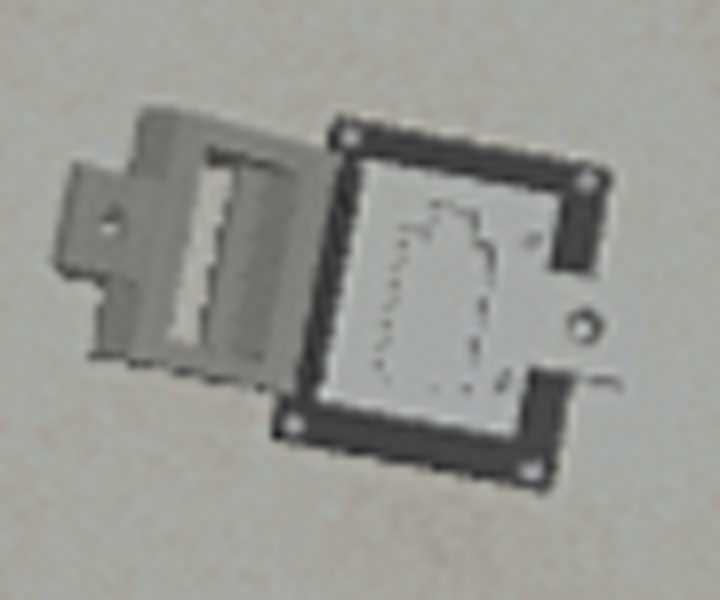

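View pics/c2.png

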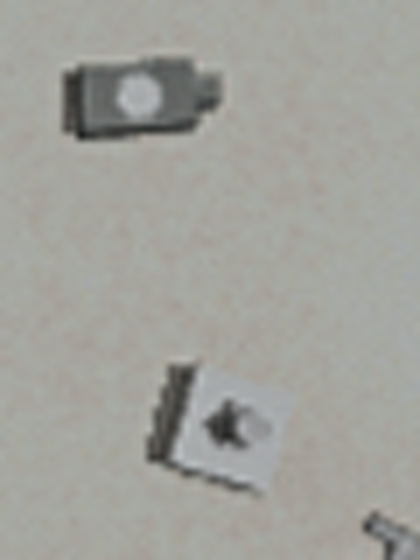

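View pics/c3.png

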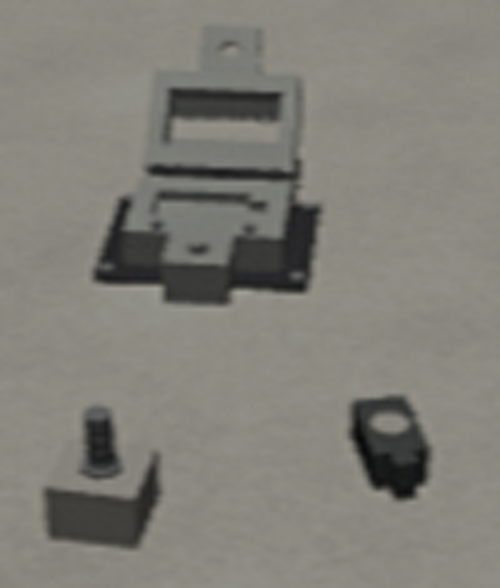

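Run:
```python
from h import *
d=np.load('pics/top0.npy');C=cloud('top',d)
px=lambda x,y:(255+(x+.5)/8-.5,170+(y+.5)/8-.5)
S=np.array([world('top',d,*px(*p),8)[:2] for p in[(350,137),(588,180),(293,424),(532,470)]])
print('screws',S,'centre',S.mean(0))
a=S[1]-S[0]+S[3]-S[2]; print('-y axis len',np.hypot(*a)/2,'yaw jig',np.degrees(np.arctan2(a[1],a[0]))+90)
b=S[0]-S[2]+S[1]-S[3];print(np.hypot(*b)/2,np.degrees(np.arctan2(b[1],b[0])))
print('hole',world('top',d,*px(584,326),40))
def reg(u0,u1,v0,v1,z0,z1,n):
    P=C[v0:v1,u0:u1].reshape(-1,3);m=(P[:,2]>z0)&(P[:,2]<z1);P=P[m];r=cv2.minAreaRect(P[:,:2].astype(np.float32))
    print(n,len(P),P.mean(0).round(1),np.round(P[:,2].std(),2),r)
reg(372,410,172,196,25,45,'cass'); reg(385,415,218,245,38,55,'stand');reg(385,415,218,245,70,110,'pin')
reg(295,340,180,235,35,46,'jig')
reg(330,360,125,155,20,140,'bottle'); reg(180,215,250,285,20,100,'beaker')
reg(372,410,172,196,-10,5,'bench')
P=C[172:196,372:410].reshape(-1,3);
# side
d2=np.load('pics/side0.npy');C2=cloud('side',d2)
def reg2(u0,u1,v0,v1,z0,z1,n):
    P=C2[v0:v1,u0:u1].reshape(-1,3);m=(P[:,2]>z0)&(P[:,2]<z1);P=P[m];r=cv2.minAreaRect(P[:,:2].astype(np.float32))
    print('side',n,len(P),P.mean(0).round(1),np.round(P[:,2].std(),2),r)
reg2(335,362,248,280,30,38,'cass');reg2(270,310,250,292,41,47,'stand');reg2(270,310,250,292,60,100,'pin');reg2(285,340,195,235,37,43,'jig')
```

```text
screws [[624.77130153 100.7052318 ]
 [603.38115685  -7.70892032]
 [494.1160527  127.74889774]
 [471.78233379  19.62379923]] centre [548.51271122  60.09225211]
-y axis len 110.45476824240303 yaw jig -11.415735752365293
133.9160086754171 -11.713862957965093
hole [534.69622217  -4.78552178  40.        ]
cass 179 [ 629.2 -230.5   35.3] 3.41 ((630.01220703125, -233.84494018554688), (34.33719253540039, 71.0506362915039), 4.377338409423828)
stand 202 [ 459.1 -268.1   46.2] 3.35 ((459.0469970703125, -268.9166564941406), (52.90312957763672, 52.19068908691406), 72.28660583496094)
pin 21 [ 458.7 -267.7   88.8] 5.94 ((458.6382751464844, -267.8697509765625), (13.690799713134766, 10.446481704711914), 87.83906555175781)
jig 643 [547.8  48.1  41. ] 2.71 ((545.6424560546875, 44.58669662475586), (145.6962127685547, 109.6846694946289), 78.21929931640625)
bottle 269 [778.6 -61.4  86.3] 24.75 ((785.4185791015625, -62.71549606323242), (56.524166107177734, 57.484947204589844), 47.92299270629883)
beaker 263 [337.1 459.4  59.5] 19.97 ((338.73797607421875, 454.20184326171875), (69.210693359375, 65.01319122314453), 89.95865631103516)
bench 588 [ 6.327e+02 -2.365e+02  5.000e-01] 2.67 ((632.5490112304688, -237.13668823242188), (136.9308319091797, 86.14727783203125), 89.04627990722656)
side cass 172 [ 630.6 -234.6   32.9] 1.29 ((631.2139282226562, -235.51397705078125), (33.4141960144043, 75.22563934326172), 4.369322776794434)
side stand 197 [ 460.4 -274.    44. ] 1.34 ((460.5292663574219, -269.3040771484375), (56.88105010986328, 52.89399719238281), 71.44108581542969)
side pin 63 [ 460.  -274.2   79. ] 9.64 ((459.910400390625, -271.1050109863281), (15.304673194885254, 14.934735298156738), 77.14401245117188)
side jig 390 [549.5  50.1  39.3] 1.46 ((549.65576171875, 58.28342056274414), (187.01519775390625, 109.63477325439453), 77.88994598388672)
```

```bash
cat >> h.py <<'E'
def to(x,y,z,yaw=None,n=None):
    o=bot.get_obs();p=np.array(o['eef_pos']);w=o['eef_rot'][2];yaw=w if yaw is None else yaw
    t=-((yaw-w+180)%360-180)      # tool turn
    def off(dw,yw):
        a=np.radians(yw);return np.array([np.cos(a)*dw[0]+np.sin(a)*dw[1],np.sin(a)*dw[0]-np.cos(a)*dw[1],-dw[2]])
    dw=np.array([x,y,z])-p
    print('now',p.round(1),'rot',np.round(o['eef_rot'],1),'F',o['contact_force'].round(1),'open',round(o['opening'],1),'t',round(o['clock'],2))
    print('turn total',round(t,1),'total offset cur axes',off(dw,w).round(1),'| in target-yaw axes',off(dw,yaw).round(1),'len',round(np.linalg.norm(dw)))
    if n:
        for i in range(n): print(' ',off(dw/n,w-t*i/n).round(1),round(t/n,1))
E
python3 - <<'E'
from h import *
d=np.load('pics/top0.npy')
print('label',world('top',d,389.57,183.4,34))
to(630,-229,140,94.4,15)
C=cloud('top',d);P=C[180:235,255:300].reshape(-1,3);P=P[P[:,2]>115];print(P.mean(0),P[:,2].max())
E
```

```text
label [ 628.48618635 -228.47689494   34.        ]
now [150.8 502.5 226.1] rot [-179.9   -0.   163.3] F [-0.1  0.3 -0.8] open 92.1 t 0.1
turn total 68.9 total offset cur axes [-669.3 -562.7   86.1] | in target-yaw axes [-766.1  421.6   86.1] len 879
  [-44.6 -37.5   5.7] 4.6
  [-47.5 -33.8   5.7] 4.6
  [-50.  -29.9   5.7] 4.6
  [-52.3 -25.8   5.7] 4.6
  [-54.2 -21.5   5.7] 4.6
  [-55.7 -17.1   5.7] 4.6
  [-56.9 -12.6   5.7] 4.6
  [-57.7  -8.    5.7] 4.6
  [-58.2  -3.4   5.7] 4.6
  [-58.3   1.3   5.7] 4.6
  [-58.    6.    5.7] 4.6
  [-57.3  10.6   5.7] 4.6
  [-56.3  15.1   5.7] 4.6
  [-54.9  19.6   5.7] 4.6
  [-53.2  23.9   5.7] 4.6
[563.98548552 180.84924998 262.9866112 ] 1522.7764282386242
```

Request:
arm_command(
  offset=[
    [-44.6,-37.5,2],
    [-47.5,-33.8,2],
    [-50,-29.9,2],
    [-52.3,-25.8,2],
    [-54.2,-21.5,2],
  ],
  turn=[4.6,4.6,4.6,4.6,4.6],
  hand=75,
)

```text
clock: 0.72
eef_pos: [311.3, 257.4, 216.6]
eef_rot: [180.0, 0.0, 140.1]
contact_force: [-0.1, 0.2, -0.0]
opening: 68.8
```

Request:
arm_command(
  offset=[
    [-55.7,-17.1,5.7],
    [-56.9,-12.6,5.7],
    [-57.7,-8,5.7],
    [-58.2,-3.4,5.7],
    [-58.3,1.3,5.7],
  ],
  turn=[4.6,4.6,4.6,4.6,4.6],
)

```text
clock: 1.35
eef_pos: [470.8, 13.3, 187.9]
eef_rot: [-180.0, -0.0, 117.1]
contact_force: [0.7, 1.6, 0.7]
opening: 69.1
```

Request:
arm_command(
  offset=[
    [-58,6,6],
    [-57.3,10.6,8],
    [-56.3,15.1,10],
    [-54.9,19.6,10],
    [-53.2,23.9,12],
  ],
  turn=[4.6,4.6,4.6,4.6,4.5],
)

```text
clock: 1.98
eef_pos: [630.2, -230.6, 141.4]
eef_rot: [-180.0, -0.0, 94.2]
contact_force: [1.0, 0.2, 1.2]
opening: 68.7
```

Run:
```python
from h import *
to(629.5,-228.7,16,94.4,3)
```

```text
now [ 630.2 -230.6  141.4] rot [-180.    -0.    94.2] F [1.  0.2 1.2] open 68.7 t 1.98
turn total -0.2 total offset cur axes [  2.   -0.6 125.4] | in target-yaw axes [  2.   -0.6 125.4] len 125
  [ 0.7 -0.2 41.8] -0.1
  [ 0.7 -0.2 41.8] -0.1
  [ 0.7 -0.2 41.8] -0.1
```

Very accurate tracking. Next I'll descend and grip.

Request:
arm_command(
  offset=[
    [2,-0.6,50],
    [0,0,50],
    [0,0,25],
    [0,0,0],
  ],
  turn=[0,0,0,0],
)

```text
clock: 2.48
eef_pos: [627.0, -226.2, 14.3]
eef_rot: [-179.7, -0.2, 94.4]
contact_force: [-0.0, 0.2, 0.5]
opening: 69.0
```

Request:
arm_command(
  offset=[
    [0,0,0],
    [0,0,0],
    [0,0,0],
    [0,0,0],
    [0,0,0],
  ],
  turn=[0,0,0,0,0],
  hand=0,
)

```text
clock: 3.1
eef_pos: [629.0, -227.1, 17.9]
eef_rot: [180.0, 0.0, 94.4]
contact_force: [-1.3, 0.9, 3.9]
opening: 33.6
```

Request:
arm_command(
  offset=[
    [0,0,-30],
    [0,0,-50],
    [0,0,-30],
  ],
  turn=[0,0,0],
)

```text
clock: 3.48
eef_pos: [629.3, -227.3, 129.5]
eef_rot: [179.9, 0.1, 94.4]
contact_force: [1.2, -0.2, -0.7]
opening: 34.0
```

Run:
```python
from h import *
i,d=snap('top','top1');cv2.imwrite('pics/c4.png',cv2.resize(i[160:245,290:430],None,fx=5,fy=5,interpolation=cv2.INTER_CUBIC))
i,d=snap('side','side1');cv2.imwrite('pics/c5.png',cv2.resize(i[180:300,270:400],None,fx=5,fy=5,interpolation=cv2.INTER_CUBIC))
to(542.8,61.2,126,168.2,7)
```

```text
now [ 630.6 -227.9  131.3] rot [179.6   0.2  94.4] F [-0.5 -0.4 -1.1] open 33.9 t 3.58
turn total -73.8 total offset cur axes [294.9 -65.5   5.3] | in target-yaw axes [145.1 265.    5.3] len 302
  [42.1 -9.4  0.8] -10.5
  [43.1 -1.5  0.8] -10.5
  [42.7  6.4  0.8] -10.5
  [40.8 14.1  0.8] -10.5
  [37.5 21.4  0.8] -10.5
  [33.  27.9  0.8] -10.5
  [27.3 33.4  0.8] -10.5
```

View pics/c4.png

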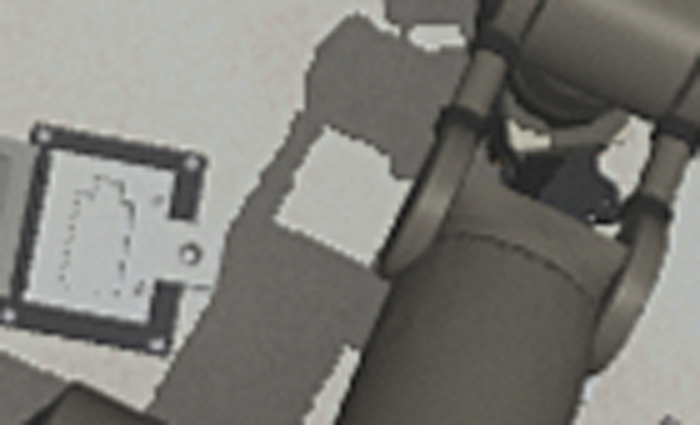

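View pics/c5.png

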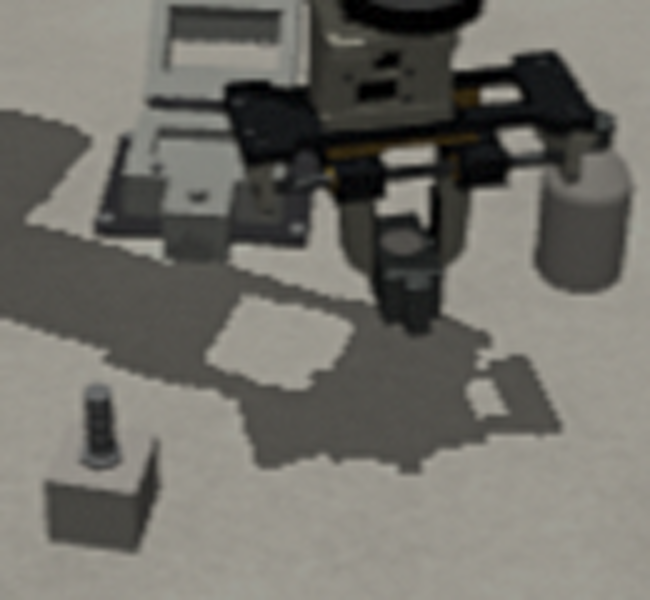

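Request:
arm_command(
  offset=[
    [42.1,-9.4,0.8],
    [43.1,-1.5,0.8],
    [42.7,6.4,0.8],
    [40.8,14.1,0.8],
    [37.5,21.4,0.8],
  ],
  turn=[-10.5,-10.5,-10.5,-10.5,-10.5],
)

```text
clock: 4.2
eef_pos: [564.8, -19.1, 121.5]
eef_rot: [-179.9, -0.1, 147.2]
contact_force: [1.1, -0.2, -1.8]
opening: 34.1
```

Request:
arm_command(
  offset=[
    [33,27.9,1],
    [27.3,33.4,1],
    [0,0,0],
  ],
  turn=[-10.5,-10.5,0],
)

```text
clock: 4.58
eef_pos: [539.5, 64.8, 119.7]
eef_rot: [-180.0, -0.2, 168.1]
contact_force: [0.3, 0.0, -1.3]
opening: 33.6
```

Run:
```python
from h import *
to(542.8,61.2,80,168.2)
```

```text
now [539.5  64.8 119.7] rot [-180.    -0.2  168.1] F [ 0.3  0.  -1.3] open 33.6 t 4.58
turn total -0.1 total offset cur axes [-3.9 -2.8 39.7] | in target-yaw axes [-3.9 -2.8 39.7] len 40
```

Request:
arm_command(
  offset=[
    [-1,-1,20],
    [0,0,10],
    [0,0,0],
  ],
  turn=[0,0,0],
)

```text
clock: 4.95
eef_pos: [541.6, 60.4, 90.0]
eef_rot: [-180.0, -0.1, 167.8]
contact_force: [0.6, -0.2, 0.2]
opening: 33.8
```

Run:
```python
from h import *
i,d=snap('side','side2');cv2.imwrite('pics/c6.png',cv2.resize(i[160:250,265:365],None,fx=7,fy=6,interpolation=cv2.INTER_CUBIC))
to(542.8,61.2,80,168.2)
```

```text
now [542.1  60.5  90.7] rot [-1.800e+02 -1.000e-01  1.678e+02] F [-0.6 -0.1 -0.9] open 34.0 t 5.0
turn total -0.4 total offset cur axes [-0.5  0.8 10.7] | in target-yaw axes [-0.5  0.8 10.7] len 11
```

View pics/c6.png

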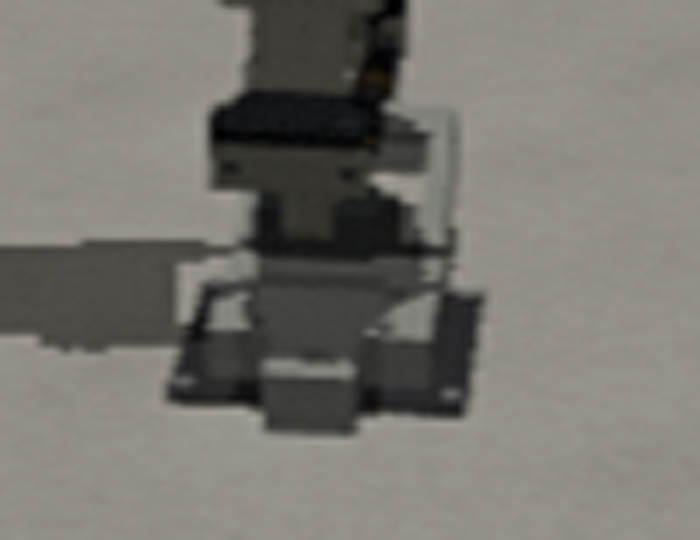

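Request:
arm_command(
  offset=[
    [-0.5,0.8,15],
    [0,0,12],
    [0,0,5],
    [0,0,3],
    [0,0,0],
  ],
  turn=[-0.4,0,0,0,0],
)

```text
clock: 5.62
eef_pos: [543.0, 61.8, 56.1]
eef_rot: [180.0, -0.0, 168.3]
contact_force: [-0.8, -0.4, -0.9]
opening: 34.0
```

Request:
arm_command(
  offset=[
    [0,0,3],
    [0,0,3],
    [0,0,2],
    [0,0,0],
  ],
  turn=[0,0,0,0],
)

```text
clock: 6.12
eef_pos: [542.9, 61.7, 48.1]
eef_rot: [180.0, -0.0, 168.3]
contact_force: [0.5, -0.6, -0.6]
opening: 33.6
```

Run:
```python
from h import *
i,d=snap('side','side3');cv2.imwrite('pics/c7.png',cv2.resize(i[160:250,265:365],None,fx=7,fy=6,interpolation=cv2.INTER_CUBIC))
to(542.8,61.2,47,168.2)
```

```text
now [542.9  61.8  48.2] rot [180.   -0.  168.3] F [-1.   0.1 -0.8] open 33.5 t 6.17
turn total 0.1 total offset cur axes [-0.  -0.6  1.2] | in target-yaw axes [-0.  -0.6  1.2] len 1
```

View pics/c7.png

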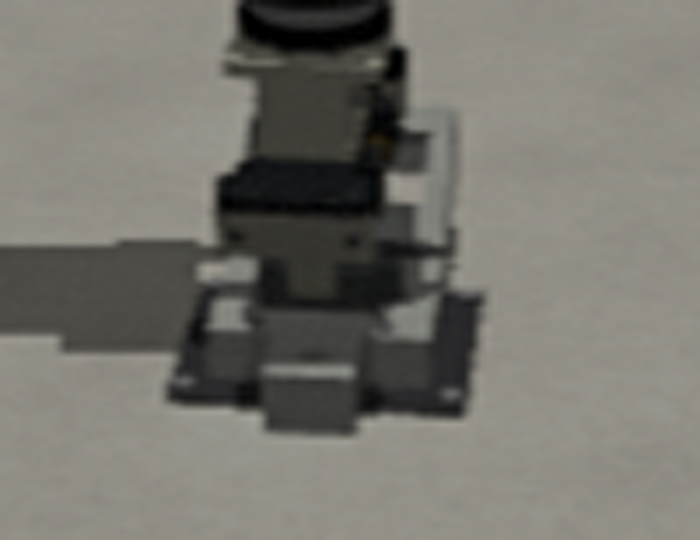

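Request:
arm_command(
  offset=[
    [0,0,1],
    [0,0,1],
    [0,0,0],
  ],
  turn=[0,0,0],
)

```text
clock: 6.55
eef_pos: [543.0, 61.7, 47.8]
eef_rot: [180.0, 0.1, 168.3]
contact_force: [-5.3, -0.8, 12.8]
opening: 33.8
```

Request:
arm_command(
  offset=[
    [0,0,0],
    [0,0,0],
    [0,0,0],
  ],
  turn=[0,0,0],
  hand=52,
)

```text
clock: 6.92
eef_pos: [542.9, 61.8, 46.0]
eef_rot: [180.0, -0.0, 168.3]
contact_force: [-0.4, 0.4, 0.0]
opening: 47.6
```

Request:
arm_command(
  offset=[
    [0,0,-20],
    [0,0,-50],
    [0,0,-60],
    [0,0,-60],
  ],
  turn=[0,0,0,0],
)

```text
clock: 7.42
eef_pos: [542.6, 61.7, 237.8]
eef_rot: [180.0, -0.0, 168.3]
contact_force: [1.1, 0.4, -0.9]
opening: 47.9
```

Run:
```python
from h import *
to(480,180,236,78.3,9)
```

```text
now [542.6  61.7 237.8] rot [180.   -0.  168.3] F [ 1.1  0.4 -0.9] open 47.9 t 7.42
turn total 90.0 total offset cur axes [ 85.3 103.1   1.8] | in target-yaw axes [103.1 -85.3   1.8] len 134
  [ 9.5 11.5  0.2] 10.0
  [11.3  9.6  0.2] 10.0
  [12.8  7.5  0.2] 10.0
  [13.9  5.2  0.2] 10.0
  [14.6  2.7  0.2] 10.0
  [14.9  0.1  0.2] 10.0
  [14.7 -2.5  0.2] 10.0
  [14.  -5.   0.2] 10.0
  [12.9 -7.3  0.2] 10.0
```

Run:
```python
from h import *
d=np.load('pics/top0.npy');C=cloud('top',d)
print('liphole',world('top',d,268.3,197.3,121))
P=C[180:235,255:300].reshape(-1,3);P=P[(P[:,2]>60)&(P[:,2]<200)]
th=np.radians(-11.7);R=np.array([[np.cos(th),-np.sin(th)],[np.sin(th),np.cos(th)]])
Q=(P[:,:2]-[548.7,60.5])@R
for lo in range(90,160,8):
    m=(Q[:,1]>lo)&(Q[:,1]<lo+8)
    if m.sum()>2: print(lo,m.sum(),'x',Q[m,0].min().round(1),Q[m,0].max().round(1),'z',np.median(P[m,2]).round(1))
i,d=snap('top','top2');cv2.imwrite('pics/c8.png',cv2.resize(i[170:245,255:345],None,fx=8,fy=8,interpolation=cv2.INTER_CUBIC))
i,d=snap('side','side4');cv2.imwrite('pics/c9.png',cv2.resize(i[160:250,265:365],None,fx=7,fy=6,interpolation=cv2.INTER_CUBIC))
to(578.4,203.7,200,78.3,9)
```

```text
liphole [576.48118846 194.96192941 121.        ]
90 20 x -54.2 53.1 z 82.0
98 22 x -54.6 54.8 z 89.9
106 82 x -54.3 55.2 z 97.8
114 80 x -54.7 55.0 z 103.4
122 72 x -54.2 55.0 z 105.0
130 64 x -51.9 54.4 z 94.3
138 44 x -45.0 50.1 z 125.4
146 33 x -22.1 21.6 z 133.6
154 12 x -20.9 20.9 z 128.1
now [546.1  61.7 243.2] rot [179.9   0.7 168.3] F [-0.  -0.2  0.3] open 48.2 t 7.53
turn total 90.0 total offset cur axes [ -2.8 145.6  43.2] | in target-yaw axes [145.6   2.9  43.2] len 152
  [-0.3 16.2  4.8] 10.0
  [ 2.5 16.   4.8] 10.0
  [ 5.2 15.3  4.8] 10.0
  [ 7.8 14.2  4.8] 10.0
  [10.2 12.6  4.8] 10.0
  [12.2 10.6  4.8] 10.0
  [13.9  8.4  4.8] 10.0
  [15.1  5.8  4.8] 10.0
  [15.9  3.1  4.8] 10.0
```

View pics/c8.png

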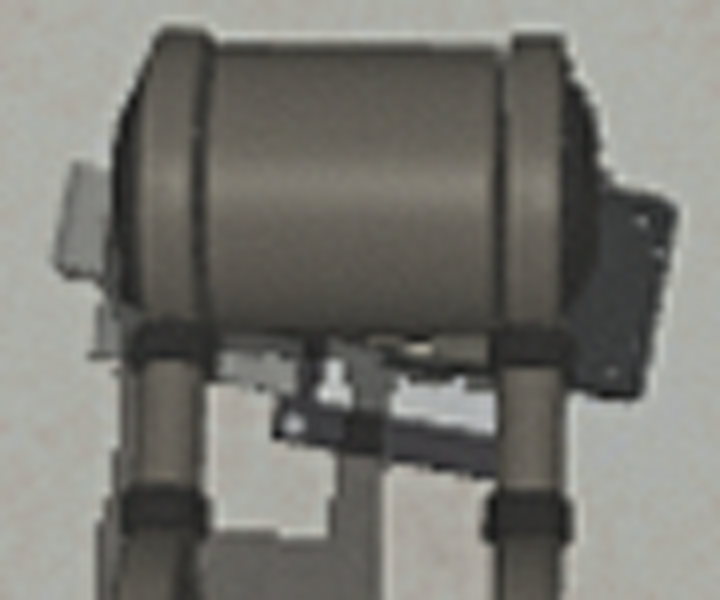

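View pics/c9.png

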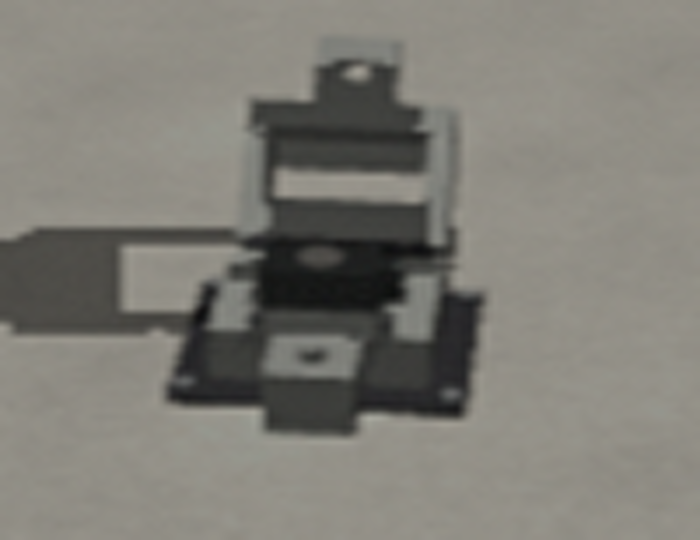

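Request:
arm_command(
  offset=[
    [0,16.2,0],
    [2.5,16,0],
    [5.2,15.3,0],
    [7.8,14.2,0],
    [10.2,12.6,4],
  ],
  turn=[10,10,10,10,10],
  hand=85,
)

```text
clock: 8.15
eef_pos: [560.6, 141.2, 231.4]
eef_rot: [-180.0, -0.0, 118.0]
contact_force: [0.2, 0.1, 0.9]
opening: 78.1
```

Request:
arm_command(
  offset=[
    [12.2,10.6,8],
    [13.9,8.4,8],
    [15.1,5.8,8],
    [15.9,3.1,8],
    [0,0,0],
  ],
  turn=[10,10,10,10,0],
)

```text
clock: 8.78
eef_pos: [574.3, 204.5, 198.4]
eef_rot: [-179.8, 0.1, 78.5]
contact_force: [0.0, 0.5, -0.1]
opening: 78.0
```

Run:
```python
from h import *
d=np.load('pics/side4.npy');C=cloud('side',d);P=C[195:215,300:328].reshape(-1,3)
m=(P[:,2]>60)&(P[:,2]<68)&(P[:,1]<90);print(m.sum(),P[m].mean(0),cv2.minAreaRect(P[m][:,:2].astype(np.float32)))
to(578.4,203.7,109,78.3)
```

```text
99 [548.93806801  55.95069307  62.65595707] ((551.3782348632812, 56.30718994140625), (35.46137619018555, 70.13933563232422), 75.40380096435547)
now [574.3 204.5 198.4] rot [-1.798e+02  1.000e-01  7.850e+01] F [ 0.   0.5 -0.1] open 78.0 t 8.78
turn total 0.2 total offset cur axes [ 0.   4.2 89.4] | in target-yaw axes [ 0.1  4.2 89.4] len 90
```

Request:
arm_command(
  offset=[
    [0,3,40],
    [0,0,30],
    [0,0,19],
    [0,0,0],
  ],
  turn=[0,0,0,0],
)

```text
clock: 9.28
eef_pos: [576.8, 202.4, 109.7]
eef_rot: [-179.8, 0.1, 78.4]
contact_force: [-0.9, 0.5, 0.3]
opening: 78.2
```

Run:
```python
from h import *
i,d=snap('side','side5');cv2.imwrite('pics/c10.png',cv2.resize(i[140:240,265:375],None,fx=7,fy=6,interpolation=cv2.INTER_CUBIC))
to(578.4,203.7,109,78.3)
```

```text
now [577.7 202.7 111.1] rot [-180.     0.    78.4] F [ 0.2 -1.1  1.9] open 78.3 t 9.32
turn total 0.1 total offset cur axes [1.1 0.4 2.1] | in target-yaw axes [1.1 0.4 2.1] len 2
```

View pics/c10.png

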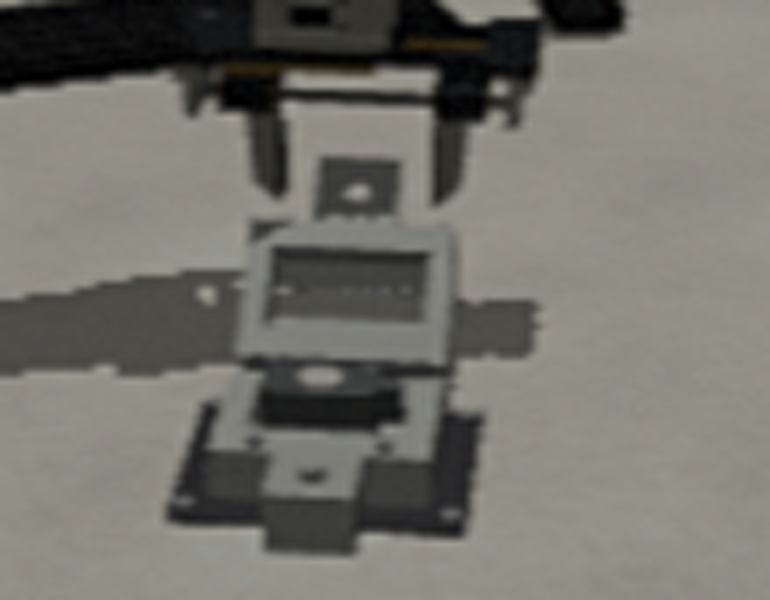

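Request:
arm_command(
  offset=[
    [1,0.5,0],
    [0,0,0],
    [0,0,0],
    [0,0,0],
  ],
  turn=[0,0,0,0],
  hand=0,
)

```text
clock: 9.82
eef_pos: [577.3, 204.6, 111.4]
eef_rot: [-179.8, -0.0, 78.3]
contact_force: [-1.4, -0.6, 7.6]
opening: 43.6
```

Request:
arm_command(
  offset=[
    [-8.8,0,-9],
    [-9.4,0,-8.6],
    [-10.4,0,-7.2],
    [-10.9,0,-6.3],
    [-11.5,0,-5.1],
  ],
  turn=[0,0,0,0,0],
)

```text
clock: 10.45
eef_pos: [567.0, 154.0, 147.5]
eef_rot: [-179.9, -0.0, 78.3]
contact_force: [-3.8, 4.0, -4.2]
opening: 43.6
```

Request:
arm_command(
  offset=[
    [-11.9,0,-4],
    [-12.3,0,-2.7],
    [-12.5,0,-1.5],
    [-12.6,0,-0.3],
    [-12.6,0,0.9],
  ],
  turn=[0,0,0,0,0],
)

```text
clock: 11.08
eef_pos: [554.5, 93.4, 155.9]
eef_rot: [-179.9, -0.0, 78.3]
contact_force: [-5.5, 3.6, 2.1]
opening: 43.6
```

Request:
arm_command(
  offset=[
    [-12.4,0,2.1],
    [-12.1,0,3.5],
    [-11.7,0,4.6],
    [-11.2,0,5.8],
    [-10.5,0,7],
  ],
  turn=[0,0,0,0,0],
)

```text
clock: 11.7
eef_pos: [542.6, 35.2, 133.5]
eef_rot: [-180.0, 0.1, 78.3]
contact_force: [-7.9, -1.6, 8.7]
opening: 44.0
```

Run:
```python
from h import *
i,d=snap('side','side6');cv2.imwrite('pics/c11.png',cv2.resize(i[140:240,265:375],None,fx=7,fy=6,interpolation=cv2.INTER_CUBIC))
```

```text
(no output)
```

View pics/c11.png

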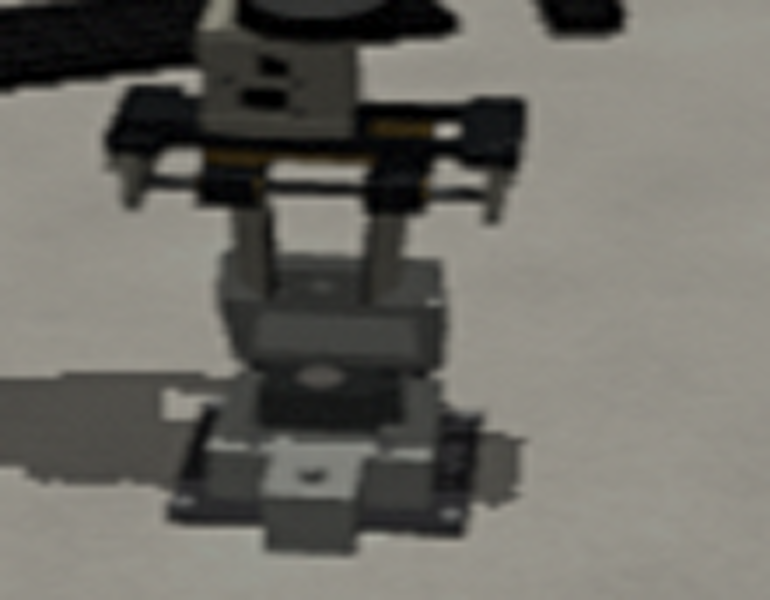

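Request:
arm_command(
  offset=[
    [-9.8,0,8.2],
    [-8.8,0,9.1],
    [-8.2,0,9.6],
    [0,0,0],
  ],
  turn=[0,0,0,0],
)

```text
clock: 12.25
eef_pos: [536.9, 7.8, 105.6]
eef_rot: [-179.9, 0.2, 78.3]
contact_force: [-7.4, -5.8, 6.6]
opening: 43.8
```

Request:
arm_command(
  offset=[
    [0,0,0],
    [0,0,0],
    [0,0,0],
    [0,0,0],
    [0,0,0],
  ],
  turn=[0,0,0,0,0],
  hand=100,
)

```text
clock: 12.88
eef_pos: [538.5, 10.8, 105.1]
eef_rot: [180.0, -0.0, 78.3]
contact_force: [-0.0, -0.3, 0.1]
opening: 88.3
```

Request:
arm_command(
  offset=[
    [0,0,-30],
    [0,0,-50],
    [0,0,-20],
  ],
  turn=[0,0,0],
)

```text
clock: 13.25
eef_pos: [539.6, 10.7, 208.0]
eef_rot: [179.7, -0.0, 78.3]
contact_force: [-0.7, 0.1, -0.4]
opening: 92.0
```

Run:
```python
from h import *
i,d=snap('side','side7');cv2.imwrite('pics/c12.png',cv2.resize(i[140:240,265:375],None,fx=7,fy=6,interpolation=cv2.INTER_CUBIC))
to(459.5,-269,150,78.3,6)
```

```text
now [540.3  10.6 209.6] rot [179.6  -0.   78.3] F [0.6 0.6 2.1] open 92.1 t 13.3
turn total -0.0 total offset cur axes [-290.2  -22.4   59.6] | in target-yaw axes [-290.2  -22.4   59.6] len 297
  [-48.4  -3.7   9.9] -0.0
  [-48.4  -3.7   9.9] -0.0
  [-48.4  -3.7   9.9] -0.0
  [-48.4  -3.7   9.9] -0.0
  [-48.4  -3.7   9.9] -0.0
  [-48.4  -3.7   9.9] -0.0
```

View pics/c12.png

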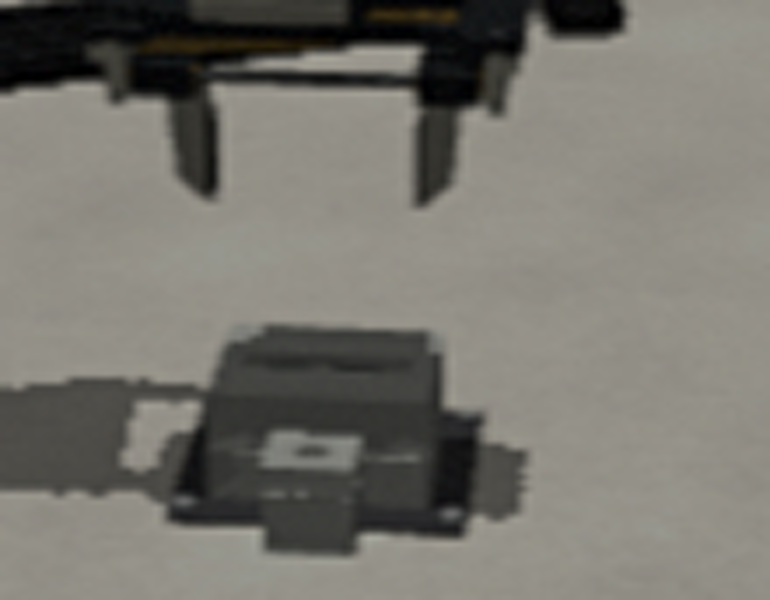

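Request:
arm_command(
  offset=[
    [-58,-4.5,10],
    [-58,-4.5,12],
    [-58,-4.5,12],
    [-58,-4.5,12],
    [-58,-4.4,12],
  ],
  turn=[0,0,0,0,0],
  hand=70,
)

```text
clock: 13.92
eef_pos: [456.7, -270.2, 146.1]
eef_rot: [-180.0, -0.0, 78.3]
contact_force: [1.2, -1.2, -0.1]
opening: 64.4
```

Request:
arm_command(
  offset=[
    [0,0,0],
    [0,0,0],
  ],
  turn=[0,0],
)

```text
clock: 14.18
eef_pos: [457.4, -268.2, 146.5]
eef_rot: [-179.9, -0.1, 78.2]
contact_force: [0.2, 0.3, 0.6]
opening: 64.3
```

Run:
```python
from h import *
i,d=snap('side','side8');cv2.imwrite('pics/c13.png',cv2.resize(i[190:235,285:335],None,fx=14,fy=12,interpolation=cv2.INTER_CUBIC))
cv2.imwrite('pics/c15.png',cv2.resize(i[210:300,260:340],None,fx=8,fy=6.6,interpolation=cv2.INTER_CUBIC))
i,d=snap('top','top3');cv2.imwrite('pics/c14.png',cv2.resize(i[175:240,285:345],None,fx=12,fy=9,interpolation=cv2.INTER_CUBIC))
to(459.5,-269,57,78.3)
```

```text
now [ 458.  -267.4  147.1] rot [180.   -0.   78.4] F [0.4 0.3 0. ] open 64.6 t 14.28
turn total 0.1 total offset cur axes [-1.3  1.8 90.1] | in target-yaw axes [-1.3  1.8 90.1] len 90
```

View pics/c13.png

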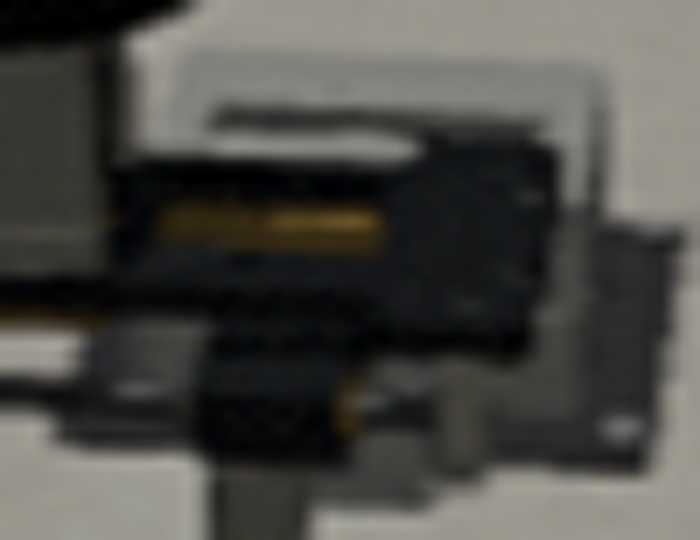

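View pics/c14.png

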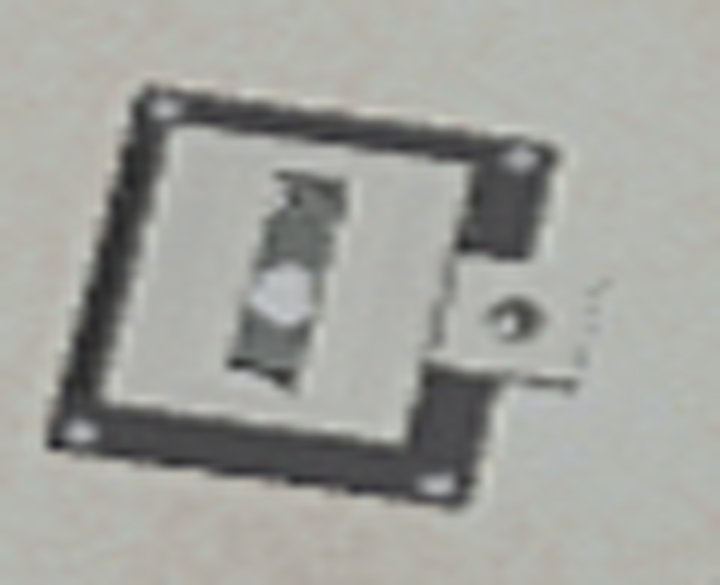

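View pics/c15.png

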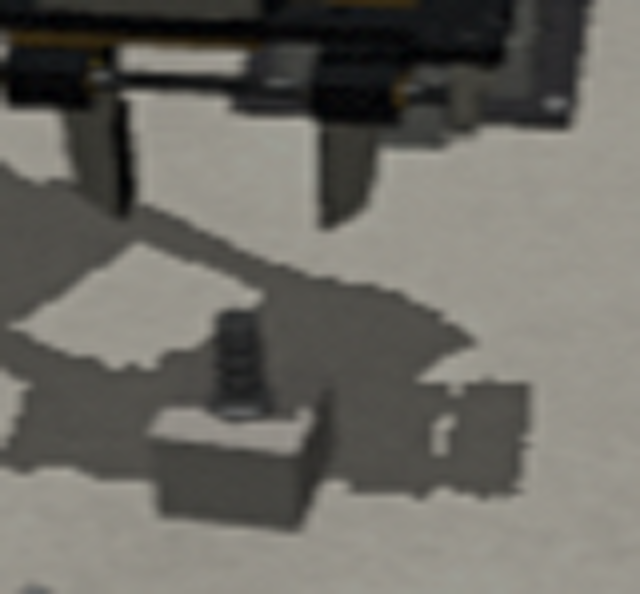

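Run:
```python
from h import *
px=lambda x,y:(285+(x+.5)/12-.5,175+(y+.5)/9-.5)
S=np.array([world('top',0,*px(*p),8)[:2] for p in[(166,108),(520,157),(82,432),(437,484)]])
print(S.round(1),S.mean(0)); 
for a in(S[1]-S[0]+S[3]-S[2],):print(np.degrees(np.arctan2(a[1],a[0]))+90)
b=S[0]-S[2]+S[1]-S[3];print(np.degrees(np.arctan2(b[1],b[0])))
print('label',world('top',0,*px(282,294),64),'liphole',world('top',0,*px(516,321),57))
# body top + lip via depth
d=np.load('pics/top3.npy');C=cloud('top',d);P=C[175:240,285:345].reshape(-1,3)
for lo,hi in((62,82),(50,62)):
    m=(P[:,2]>lo)&(P[:,2]<hi);print(m.sum(),P[m].mean(0),cv2.minAreaRect(P[m][:,:2].astype(np.float32)))
```

```text
[[625.3 100.5]
 [603.6  -7. ]
 [494.1 127.1]
 [471.7  20. ]] [548.67947748  60.12835237]
-11.601987858558388
-11.523417223309156
label [545.00856742  63.51230022  64.        ] liphole [533.93529103  -4.66333818  57.        ]
783 [548.4215724   59.33052886  73.66716045] ((544.7265625, 39.722347259521484), (133.82595825195312, 110.0716323852539), 78.51585388183594)
157 [538.5598803   11.26070631  56.79100452] ((540.6006469726562, 44.914039611816406), (142.5221405029297, 100.8786392211914), 77.68753814697266)
```

Request:
arm_command(
  offset=[
    [-1,1.8,40],
    [0,0,35],
    [0,0,15],
    [0,0,0],
  ],
  turn=[0,0,0,0],
)

```text
clock: 14.78
eef_pos: [459.3, -269.1, 56.8]
eef_rot: [-179.9, -0.0, 78.4]
contact_force: [-0.7, -0.0, -0.0]
opening: 64.0
```

Run:
```python
from h import *
i,d=snap('side','side9')
cv2.imwrite('pics/c16.png',cv2.resize(i[220:300,260:330],None,fx=9,fy=7,interpolation=cv2.INTER_CUBIC))
to(459.5,-269,57,78.3)
```

```text
now [ 459.8 -269.7   57.7] rot [180.    0.   78.3] F [-0.2  0.   0.5] open 64.1 t 14.82
turn total 0.0 total offset cur axes [ 0.7 -0.5  0.7] | in target-yaw axes [ 0.7 -0.5  0.7] len 1
```

View pics/c16.png

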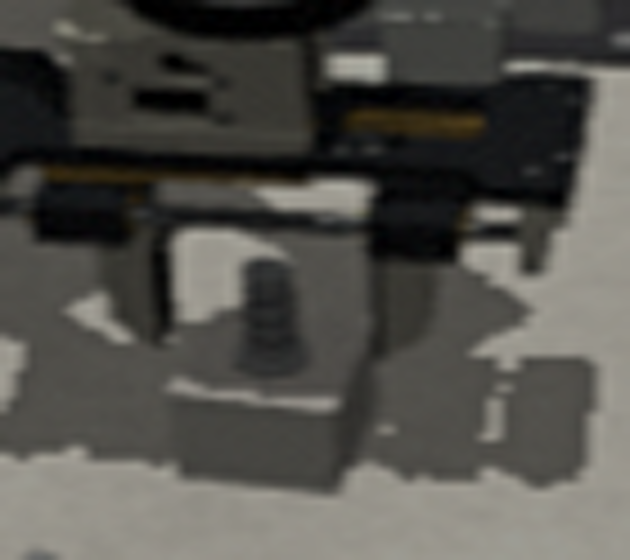

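Run:
```python
from h import *
px=lambda x,y:(265+(x+.5)/7-.5,160+(y+.5)/6-.5)
print('side lug hole',world('side',0,*px(313,355),40))
a,b=[world('side',0,*px(*p),8) for p in((182,381),(450,392))];print('side screws -y',a,b,(a+b)/2)
# expected mid of -y screws in jig: (0,-55)
p2=lambda x,y:(265+(x+.5)/7-.5,140+(y+.5)/6-.5)
print('side lip hole (lid down)',world('side',0,*p2(313,452),57))
d=np.load('pics/side7.npy');C=cloud('side',d);P=C[195:230,290:330].reshape(-1,3)
i=cv2.imread('pics/side7.png');cv2.imwrite('pics/c17.png',cv2.resize(i[190:235,285:340],None,fx=13,fy=13,interpolation=cv2.INTER_CUBIC))
i=cv2.imread('pics/side0.png');cv2.imwrite('pics/c18.png',cv2.resize(i[205:235,285:340],None,fx=13,fy=13,interpolation=cv2.INTER_CUBIC))
```

```text
side lug hole [535.1002237   -6.92113719  40.        ]
side screws -y [471.76337765  20.60793879   8.        ] [602.67037917  -3.96691559   8.        ] [537.21687841   8.3205116    8.        ]
side lip hole (lid down) [535.11156735  -9.28801914  57.        ]
```

View pics/c17.png

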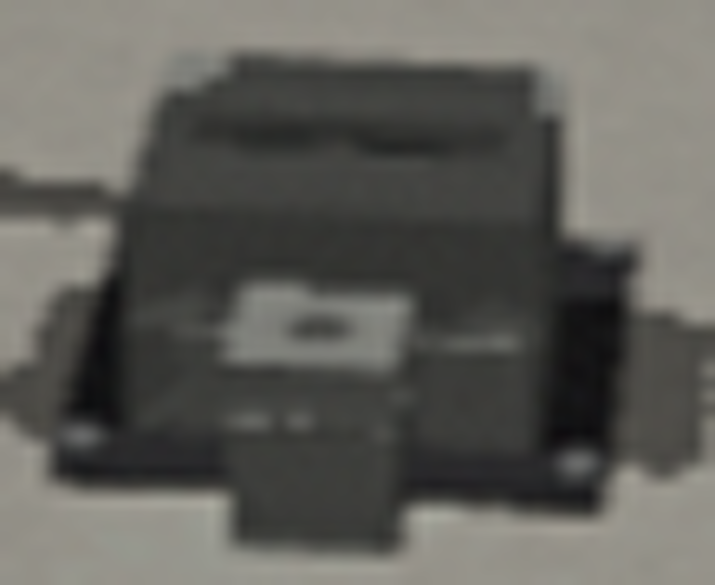

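View pics/c18.png

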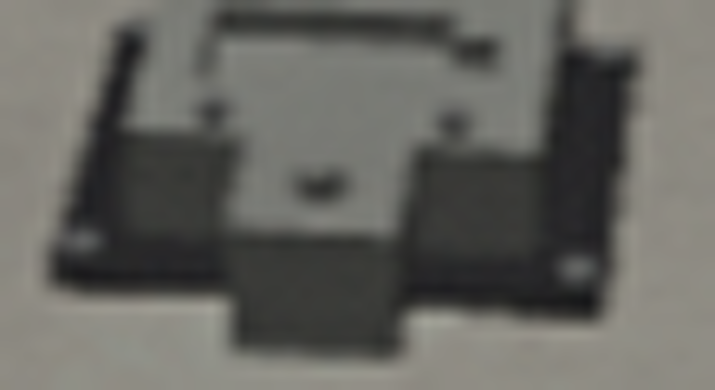

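Request:
arm_command(
  offset=[
    [0,0,0],
    [0,0,0],
    [0,0,0],
    [0,0,0],
    [0,0,0],
  ],
  turn=[0,0,0,0,0],
  hand=0,
)

```text
clock: 15.45
eef_pos: [459.2, -270.1, 57.1]
eef_rot: [180.0, -0.0, 78.3]
contact_force: [0.4, 0.3, 0.5]
opening: 18.8
```

Request:
arm_command(
  offset=[
    [0,0,0],
    [0,0,0],
  ],
  turn=[0,0],
)

```text
clock: 15.7
eef_pos: [459.1, -270.0, 57.1]
eef_rot: [-180.0, -0.0, 78.3]
contact_force: [-0.8, -0.6, 0.0]
opening: 15.1
```

Request:
arm_command(
  offset=[
    [0,0,-20],
    [0,0,-30],
    [0,0,-40],
    [0,0,0],
  ],
  turn=[0,0,0,0],
)

```text
clock: 16.2
eef_pos: [460.6, -271.2, 149.9]
eef_rot: [179.7, 0.2, 78.3]
contact_force: [0.1, -0.7, -1.7]
opening: 15.4
```

Run:
```python
from h import *
i,d=snap('side','side10')
cv2.imwrite('pics/c19.png',cv2.resize(i[200:290,250:340],None,fx=8,fy=6.6,interpolation=cv2.INTER_CUBIC))
to(534.4,-6.9,122,78.3,5)
```

```text
now [ 459.7 -270.4  148. ] rot [1.799e+02 1.000e-01 7.830e+01] F [-0.5  0.1 -1.4] open 15.3 t 16.25
turn total -0.0 total offset cur axes [273.2  19.7  26. ] | in target-yaw axes [273.2  19.7  26. ] len 275
  [54.6  3.9  5.2] -0.0
  [54.6  3.9  5.2] -0.0
  [54.6  3.9  5.2] -0.0
  [54.6  3.9  5.2] -0.0
  [54.6  3.9  5.2] -0.0
```

View pics/c19.png

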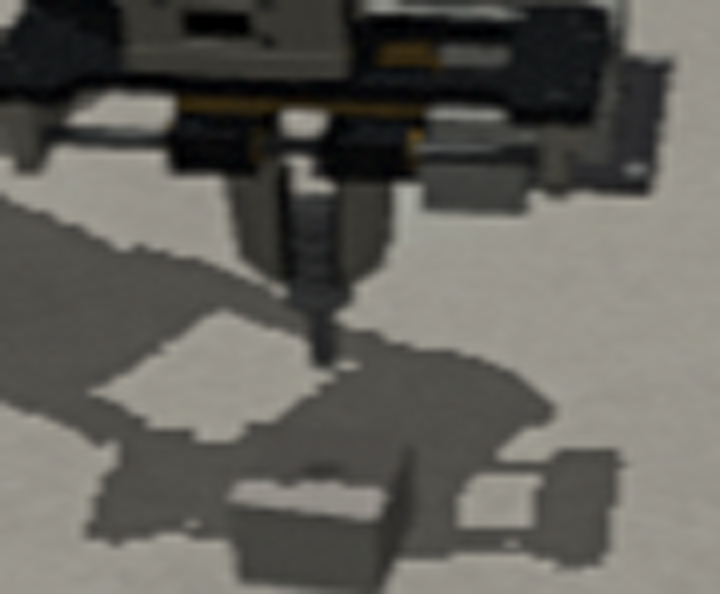

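Request:
arm_command(
  offset=[
    [54,3.9,0],
    [54,3.9,0],
    [54,3.9,6],
    [54,3.9,10],
    [54,3.9,8],
  ],
  turn=[0,0,0,0,0],
)

```text
clock: 16.88
eef_pos: [532.4, -7.8, 121.2]
eef_rot: [-179.8, 0.0, 78.3]
contact_force: [1.8, -0.2, -1.9]
opening: 15.0
```

Request:
arm_command(
  offset=[
    [2.5,0,1],
    [0,0,0],
    [0,0,0],
  ],
  turn=[0,0,0],
)

```text
clock: 17.25
eef_pos: [533.2, -8.4, 121.8]
eef_rot: [-180.0, 0.0, 78.2]
contact_force: [0.4, 0.1, -0.5]
opening: 15.5
```

Run:
```python
from h import *
i,d=snap('side','side11')
cv2.imwrite('pics/c20.png',cv2.resize(i[165:240,280:345],None,fx=11,fy=8,interpolation=cv2.INTER_CUBIC))
to(534.4,-6.9,112,78.3)
```

```text
now [533.4  -8.5 122. ] rot [-180.     0.    78.2] F [ 0.4 -0.5 -1.7] open 15.5 t 17.3
turn total -0.1 total offset cur axes [ 1.8  0.7 10. ] | in target-yaw axes [ 1.8  0.7 10. ] len 10
```

View pics/c20.png

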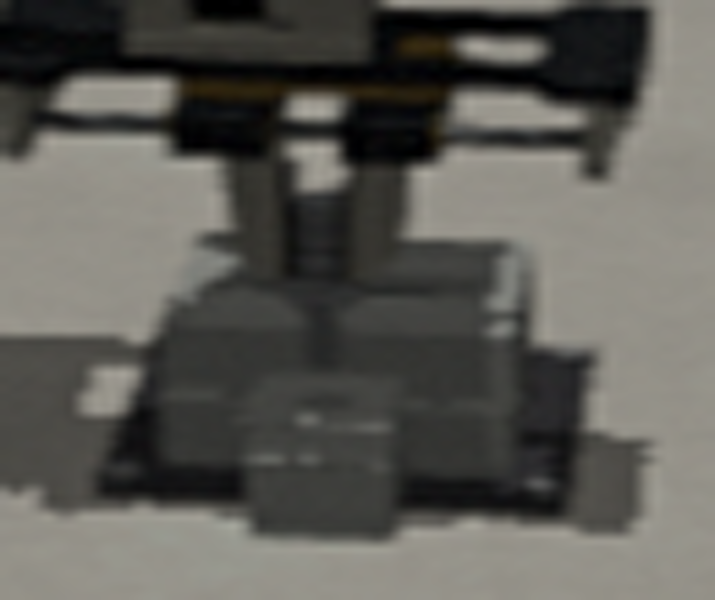

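Run:
```python
from h import *
print('tip via side',world('side',0,308.6,209.6,74),'lip hole via side',world('side',0,309.1,214.8,57))
i,d=snap('top','top4')
cv2.imwrite('pics/c21.png',cv2.resize(i[175:240,285:345],None,fx=12,fy=9,interpolation=cv2.INTER_CUBIC))
```

```text
tip via side [533.55880457  -2.59906628  74.        ] lip hole via side [534.54953689  -8.50877466  57.        ]
```

View pics/c21.png

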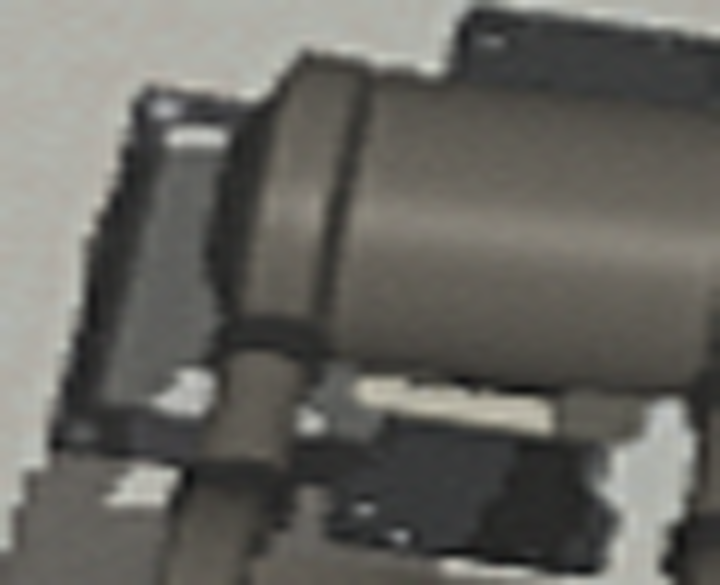

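Request:
arm_command(
  offset=[
    [1.4,0.6,6],
    [0,0,6],
    [0,0,3],
    [0,0,0],
  ],
  turn=[0,0,0,0],
)

```text
clock: 17.85
eef_pos: [534.3, -5.9, 106.7]
eef_rot: [-180.0, -0.0, 78.3]
contact_force: [0.8, -0.2, -1.5]
opening: 15.5
```

Run:
```python
from h import *
i,d=snap('side','side12')
i=cv2.resize(i[190:230,285:335],None,fx=15,fy=14,interpolation=cv2.INTER_CUBIC)
cv2.imwrite('pics/c22.png',cv2.convertScaleAbs(i,alpha=2))
to(534.3,-7.3,107,78.3)
```

```text
now [534.4  -5.9 107. ] rot [-180.    -0.    78.3] F [-0.3 -0.8 -1.6] open 15.4 t 17.9
turn total -0.0 total offset cur axes [-1.4  0.2 -0. ] | in target-yaw axes [-1.4  0.2 -0. ] len 1
```

View pics/c22.png

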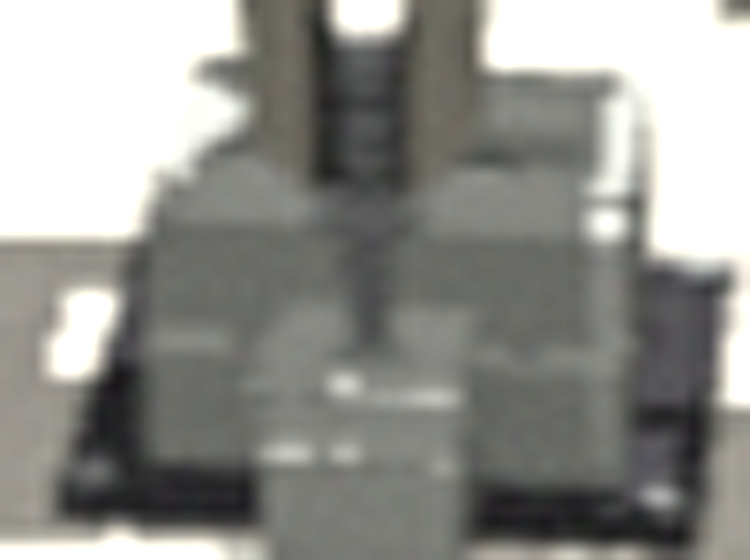

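Request:
arm_command(
  offset=[
    [-0.7,0,2],
    [0,0,2],
    [0,0,2],
    [0,0,0],
  ],
  turn=[0,0,0,0],
)

```text
clock: 18.4
eef_pos: [534.2, -6.6, 100.9]
eef_rot: [-180.0, -0.0, 78.3]
contact_force: [-0.6, 0.3, -1.0]
opening: 15.1
```

Request:
arm_command(
  offset=[
    [0,0,2],
    [0,0,2],
    [0,0,0],
  ],
  turn=[0,0,0],
)

```text
clock: 18.77
eef_pos: [534.2, -6.6, 96.9]
eef_rot: [-180.0, -0.0, 78.3]
contact_force: [-0.1, 0.2, -1.3]
opening: 15.5
```

Request:
arm_command(
  offset=[
    [0,0,2],
    [0,0,2],
    [0,0,2],
    [0,0,2],
    [0,0,0],
  ],
  turn=[0,0,0,0,0],
)

```text
clock: 19.4
eef_pos: [534.2, -6.6, 88.9]
eef_rot: [-180.0, -0.0, 78.3]
contact_force: [-0.9, 1.1, -0.8]
opening: 15.7
```

Run:
```python
from h import *
i,d=snap('side','side13')
i=cv2.resize(i[190:230,285:335],None,fx=15,fy=14,interpolation=cv2.INTER_CUBIC)
cv2.imwrite('pics/c23.png',cv2.convertScaleAbs(i,alpha=2))
to(534.3,-7.3,107,78.3)
```

```text
now [534.3  -6.6  89. ] rot [-180.    -0.    78.3] F [-0.2  0.4 -1.2] open 15.0 t 19.45
turn total -0.0 total offset cur axes [ -0.7   0.1 -18. ] | in target-yaw axes [ -0.7   0.1 -18. ] len 18
```

View pics/c23.png

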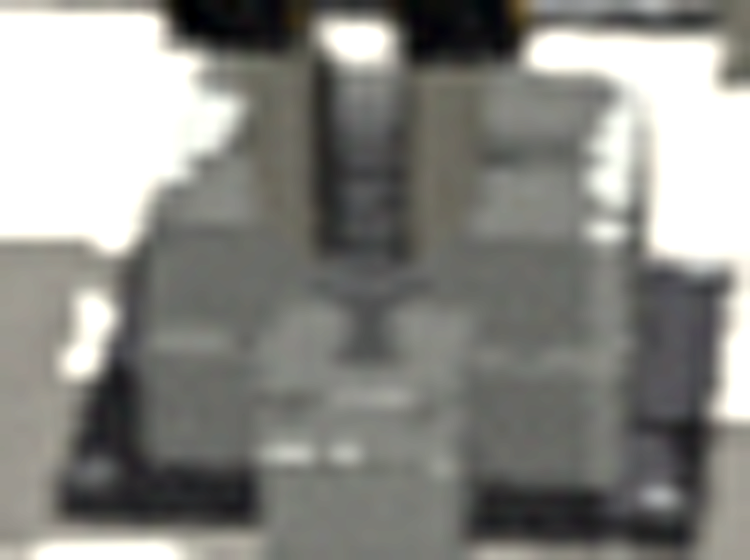

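Request:
arm_command(
  offset=[
    [0,0,2],
    [0,0,2],
    [0,0,2],
    [0,0,0],
  ],
  turn=[0,0,0,0],
)

```text
clock: 19.95
eef_pos: [534.2, -6.6, 82.9]
eef_rot: [-180.0, -0.0, 78.3]
contact_force: [-0.6, 0.2, -1.0]
opening: 15.4
```

Request:
arm_command(
  offset=[
    [0,0,2],
    [0,0,2],
    [0,0,2],
    [0,0,2],
    [0,0,0],
  ],
  turn=[0,0,0,0,0],
)

```text
clock: 20.58
eef_pos: [534.2, -6.6, 74.9]
eef_rot: [-180.0, -0.0, 78.3]
contact_force: [-0.2, 0.1, -0.7]
opening: 15.3
```

Request:
arm_command(
  offset=[
    [0,0,2],
    [0,0,2],
    [0,0,2],
    [0,0,1],
    [0,0,0],
  ],
  turn=[0,0,0,0,0],
)

```text
clock: 21.2
eef_pos: [534.3, -6.7, 68.1]
eef_rot: [-180.0, 0.0, 78.3]
contact_force: [-0.6, -0.1, 0.2]
opening: 15.5
```

Request:
arm_command(
  offset=[
    [0,0,2],
    [0,0,2],
    [0,0,1],
    [0,0,0],
  ],
  turn=[0,0,0,0],
)

```text
clock: 21.7
eef_pos: [534.5, -6.8, 63.3]
eef_rot: [180.0, 0.0, 78.3]
contact_force: [-1.4, -2.1, 4.8]
opening: 15.7
```

Request:
arm_command(
  offset=[
    [0,0,1],
    [0,0,1],
    [0,0,0.5],
    [0,0,0],
  ],
  turn=[0,0,0,0],
)

```text
clock: 22.2
eef_pos: [534.6, -6.9, 61.9]
eef_rot: [179.9, 0.0, 78.3]
contact_force: [-4.4, -3.6, 13.9]
opening: 15.6
```

Request:
arm_command(
  offset=[
    [0,0,1],
    [0,0,0],
    [0,0,0],
  ],
  turn=[0,0,0],
)

```text
clock: 22.58
eef_pos: [534.7, -6.9, 61.7]
eef_rot: [179.9, 0.0, 78.3]
contact_force: [-6.6, -2.3, 22.1]
opening: 15.4
```

Run:
```python
from h import *
i,d=snap('side','side14')
j=cv2.resize(i[180:230,285:335],None,fx=15,fy=11.5,interpolation=cv2.INTER_CUBIC)
cv2.imwrite('pics/c24.png',cv2.convertScaleAbs(j,alpha=2))
to(534.3,-7.3,61,78.3)
```

```text
now [534.7  -6.9  61.7] rot [179.9   0.   78.3] F [-6.9 -2.9 21.3] open 15.6 t 22.62
turn total -0.0 total offset cur axes [-0.5 -0.3  0.7] | in target-yaw axes [-0.5 -0.3  0.7] len 1
```

View pics/c24.png

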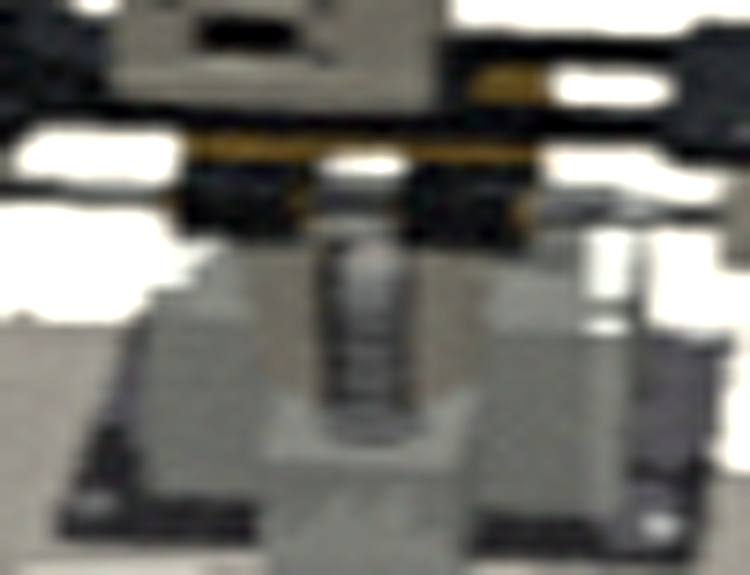

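View pics/side14.png

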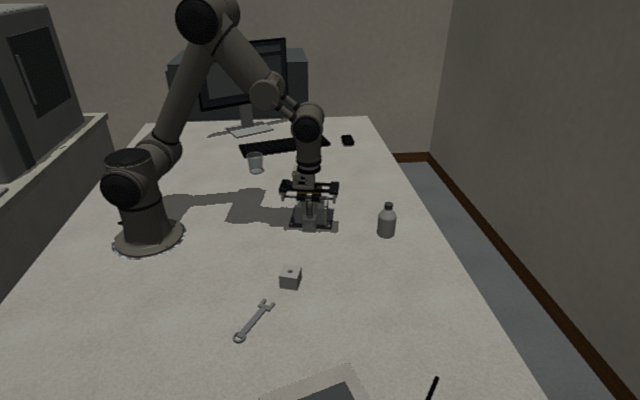

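The collar sits on the lip at about (370,430) of the crop, with no gap between lip and lug. The stand is empty, and the bottle, beaker and wrench haven't moved. Motion has stopped, with about 21 N pressing down. I'm handing it in.

```bash
python3 -c "
from station import bot
print(bot.close_job())"
```

```text
the job is handed in; nothing more can be done
None
```

I handed the job in at 22.6 s of the 67 s allowed, with the gripper still holding the pin and pressing it down. The station gave no verdict.

- **Cassette:** it sits in the pocket with its tab toward the notch. The side camera put its top at about 63 mm, where 64 mm would be fully seated. A depth fit put its centre a few mm off, but that fit is rough. I didn't check the cassette closely again once the upper half was down; I only saw it through the window in the upper half.
- **Upper half:** I gripped the lip by its sides and swung it along its arc. I let go at about 0.6 rad, and the pictures showed it resting on the springs.
- **Pin:** it went through both holes with no sideways force. My camera readings of the hole position differed by up to 4.5 mm in y, so I used their average.
- **Pressing shut:** the tool stopped at 61.7 mm. The last 1 mm of commanded push moved it only 0.2 mm while the force rose from 14 to 21–22 N, as it would against a hard stop. The last picture shows no gap between lip and lug. There was a side force of about 7 N, which I left as it was.
- **Bystanders:** the bottle, beaker and wrench look untouched in the last side picture.

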